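# Seat a welded sample in the angle stop

## Robot

A 7-joint arm with a two-finger parallel gripper is mounted at the origin on the work surface; the furniture and walls round the work are solid. World frame = base frame: x ahead of the robot, y to its left, z up, the work surface at z = 0. Lengths are in m, angles in rad, forces in N, time in s.
With the tool pointing down it reaches from about 0.35 to 0.9 m from the base axis. Payload 8.1 kg.
Tool frame: the origin (TCP) lies at the very end of the fingers, on their centre line; the grasp point (between the pads) lies 19 mm behind it (grasp_offset is the distance from the TCP to the grasp point, in m); z points along the fingers, y is the line along which they close (so a half turn about z gives the same grasp; the last joint's range is limited). The gripper opens to 92 mm and grips with 3 to 60 N. Pads are 19 mm wide; open, the fingers measure 130 mm over their backs; the gripper's body (75 mm by 190 mm) begins 47 mm behind the grasp point.
Start: joints at [1.138, 0.434, 0.025, 1.573, -0.012, 1.134, -0.075], TCP at [0.202, -0.591, 0.227] pointing down, gripper open.
Joint ranges: [-2.62, 2.62], [-0.44, 2.09], [-1.27, 1.32], [0.08, 2.57], [-1.32, 4.46], [0.12, 2], [-2.74, 2.74]. Speed limits (rad/s): [2.22, 2.22, 3.01, 3.01, 3.14, 3.14, 3.14].

## Interface

Orientations are given as a rotation vector (axis times angle).
In Python, from cell import observe, get_image, camera_params, sign_off, silhouettes, grasp_offset gives the robot as it stands. The module is installed in compiled form; this text tells all that it offers.
- The arm moves only by the tool jog_arm, never from a script. Its argument "motion" is a list that holds one entry, the list of rows, each a list of 7 numbers: the shift along the tool's x, y, z in m, then the turn, a rotation vector about the tool's x, y, z in rad, then the closure, from -1 (fully open) to 1 (shut), so that 0 is half open. In form: [[[dx, dy, dz, wx, wy, wz, hand], ...]]. A call has 1 to 10 rows; each row is the pose to reach, as a shift and turn from the pose commanded when the call began, along the tool's axes at that moment; what a row does not reach only later rows make up. A row lasts 1/12 s, in which the tool goes at most 41.7 mm and 7.16 degrees, less where a joint would pass 70% of its speed; a pose out of reach is approached as far as the arm can. A call with a gripper value outside its range is refused whole. The fingers move at their own pace and stop on an object; "force" is the grip in N (left out, the last holds). Time passes only in rows, so rows that repeat a pose let the fingers close. It gives the time, the measured TCP pose, the force, the opening and the grip force at its end, in the units of the state.
- observe(): the state, without advancing time (a new reading comes with each control period).
- get_image(name): name is "scene" or "top" or "wrist"; returns the picture (384x512x3 uint8, red, green, blue); there is no depth.
- camera_params(name): a dict with "vertical_fov" (degrees; the focal length in pixels is half the picture's height over the tangent of half this angle, whatever the lens; pixels are square), "cx", "cy" (the principal point, pixels), "T" (4x4, takes a point from camera to world coordinates). Camera axes: x right, y down, z forward; pixel columns grow to the right and rows downward; lengths in m; the calibration is good to about 2 mm. A picture is of the moment at which its call begins: read the wrist's pose just before it. camera_params takes no time and is no camera call; for the wrist camera it gives the pose at the moment of the call.
- sign_off(): hands the job in; it is judged then, once.
Trained networks look in the newest picture that a camera, given by its name, has taken for a name from the list of things; names that differ only in an ending like _2 or _b are one class to them, and where a whole thing is asked for, a point or a joint stands for the part that bears it (a point fixed in the world has none). Each returns a list of dicts, best first, with "p" (0 to 1); they miss things now and then, are a little off and sometimes report something else, mostly with a low value. They report only what shows in the picture. A call takes as long as a camera call. They do not tell look-alikes from the thing itself.
- silhouettes(query, camera): "mask" (384x512 bool, what is visible of it) and "pixel" ([column, row] in pixels, amid what is visible of it).
The state is a dict: "clock": time; "joints": joint angles; "dq": joint speeds; "joint_efforts": joint torques, N m; "position": TCP position; "ee_rot": TCP orientation; "force": force on the tool from outside, world axes, zero at the start; "ft_torque": the same for the moment, N m; "width": opening from 0.0 (shut) to 1.0 (fully open); "gripper_force": force on a finger pad.
Only numpy, scipy, OpenCV 4.12 (cv2) and the standard library are available. Lean on these libraries where they do the work, as an engineer would, in place of code of your own. Each camera call takes 0.05 s, during which the arm holds its last target. There are 200 camera calls.

## Task

Push the grey-topped welded sample across the bench and into the corner of the angle stop, gently, with the fingertips: it must end lying flat with one long side flush against the long rail and one short side flush against the short dark stop. Only push or nudge it along the bench; do not grip it, lift it or tip it, and leave all the other things where they are.

Things in the scene. Friction and masses are not known exactly. Their poses are not given: they have to be found in the camera images.
- sample_a: the sample to push: welded plastic box, grey top, white bottom, 41 (x) x 61 (y) x 23 (z) mm, about 60 g, loose. Origin: centre of its underside; y along its long side, z up. It starts on the robot's side of the long rail, its middle 110 to 140 mm from it, turned up to 0.35 rad from it, in one of three places in a row along the rail about 90 mm apart; the two other samples lie in the others.
- angle_stop: L of two fixed bars 18 mm high, 24 mm thick. Origin: inner corner, at bench level. x points roughly away from the robot. Aluminium rail: inner face x = 0, runs along +y to 296 mm, body on the +x side. Short dark stop: inner face y = 0, runs along -x to 70 mm, body on the -y side. The sample belongs at x < 0, y > 0; seated, its centre is 20.5 mm from the rail's face and 30.5 mm from the stop's.
- sample_b: bystander: welded sample, white top, black bottom, 37 x 53 x 23 mm, loose; origin centre of underside
- sample_c: bystander: square welded sample, black top, grey bottom, 51 x 51 x 19 mm, loose; origin centre of underside
- horn: bystander behind the rail: dark grey machined horn blank standing upright, 46 mm across, 90 mm high, loose; origin centre of underside
- grease_pot: bystander behind the rail: small pot with red lid, 56 mm across, 44 mm high, loose; origin centre of underside
- tape: bystander behind the rail: roll of red tape lying flat, 64 mm across, 15 mm high, loose; origin centre of underside
- cutters: bystander at the left: cutters with blue handles, 48 x 143 x 12 mm, loose; origin centre of underside
- brush: bystander at the right edge: flat wooden brush, 30 x 173 x 12 mm, loose; origin centre of underside
Not all that is in view belongs to the job. What is shaped like the sample_a but purple is not meant.

How it is judged:
By the outcome, as a careful person would: the job done as asked, in the order asked, and still so for the second after the job is handed in, with the robot touching nothing.
It also fails if it takes over 56 s, if anything falls off the work surface, if the arm or the gripper's body presses on something with over 40 N, if the wrist force passes 120 N, or if a joint passes its speed limit or range.

## Working session

There is one attempt and no reset: what is moved stays moved. The work goes in short steps, Python scripts to look and compute and a tool call to move; the robot and the scene stay as the last step left them, time stands still between calls to the robot, and variables do not carry over. Pictures are saved under pics/ and viewed, at most 10 in all, crops included, and the job is handed in when it is done.

Besides the shell and the picture viewer there is one more tool, called after "Call:" as a command line: name --argument value ..., lists and objects as JSON in quotes. jog_arm: Moves the arm, as the interface text tells. Its arguments: {"type":"object","properties":{"motion":{"type":"array"},"force":{"type":"number"}},"required":["motion"]}

```bash
mkdir -p pics; cat > h.py <<'E'
import numpy as np, cv2
from cell import *
def K(n):
    c=camera_params(n); f=192/np.tan(np.radians(c["vertical_fov"])/2); return f,c["cx"],c["cy"],np.array(c["T"])
def toworld(n,uv,z):
    f,cx,cy,T=K(n); uv=np.atleast_2d(np.asarray(uv,float))
    d=np.c_[(uv[:,0]-cx)/f,(uv[:,1]-cy)/f,np.ones(len(uv))]@T[:3,:3].T
    s=(z-T[2,3])/d[:,2]; return (T[:3,3]+d*s[:,None])
def save(n,f):
    im=get_image(n); cv2.imwrite(f,cv2.cvtColor(im,cv2.COLOR_RGB2BGR)); return im
E
python3 - <<'E'
from h import *
a=save("top","pics/top.png"); 
s=save("scene","pics/scene.png")
for n in("sample_a","angle_stop"):
  for q in ("top","scene"):
    for r in silhouettes(n,q): print(n,q,round(r["p"],2),r["pixel"],r["mask"].sum(),toworld(q,r["pixel"],0.02).round(3))
for q in ("top","scene"): print(K(q))
o=observe();print(o["clock"],o["position"],o["ee_rot"],o["width"])
E
```

```text
sample_a top 0.92 [251.3, 222.8] 324 [[0.507 0.03  0.02 ]]
sample_a top 0.78 [220.7, 255.5] 372 [[0.418 0.104 0.02 ]]
sample_a top 0.7 [221.6, 207.7] 255 [[0.543 0.11  0.02 ]]
sample_a top 0.62 [283.3, 222.1] 368 [[ 0.513 -0.054  0.02 ]]
sample_a top 0.57 [281.0, 270.4] 335 [[ 0.388 -0.053  0.02 ]]
sample_a scene 0.95 [283.8, 266.0] 526 [[0.415 0.118 0.02 ]]
sample_a scene 0.88 [329.5, 219.6] 411 [[ 0.403 -0.049  0.02 ]]
sample_a scene 0.66 [297.4, 198.4] 374 [[ 0.499 -0.055  0.02 ]]
sample_a scene 0.59 [269.5, 219.4] 451 [[0.515 0.037 0.02 ]]
sample_a scene 0.55 [240.3, 236.4] 387 [[0.539 0.116 0.02 ]]
angle_stop top 0.77 [283.3, 174.9] 1476 [[ 0.64  -0.049  0.02 ]]
angle_stop scene 0.87 [244.6, 175.4] 1551 [[ 0.649 -0.035  0.02 ]]
(np.float64(486.9309056442428), 250.9350859331058, 192.0579928114956, array([[ 0.05182047, -0.97735834,  0.20514707,  0.3243505 ],
       [-0.99865495, -0.0503636 ,  0.01232031,  0.01887604],
       [-0.00170941, -0.20550959, -0.97865361,  1.28233836],
       [ 0.        ,  0.        ,  0.        ,  1.        ]]))
(np.float64(453.12040926282765), 255.56263478869118, 194.80787432889412, array([[-0.78676613, -0.47417723,  0.39516453,  0.14581194],
       [-0.61707928,  0.61934092, -0.48541734,  0.54035042],
       [-0.01456772, -0.62575776, -0.77988141,  0.89110745],
       [ 0.        ,  0.        ,  0.        ,  1.        ]]))
0.3 [ 0.20234113 -0.59121412  0.226474  ] [-3.09854506e+00 -5.15564774e-01  1.96713853e-04] 1.0006718634888976
```

View pics/top.png

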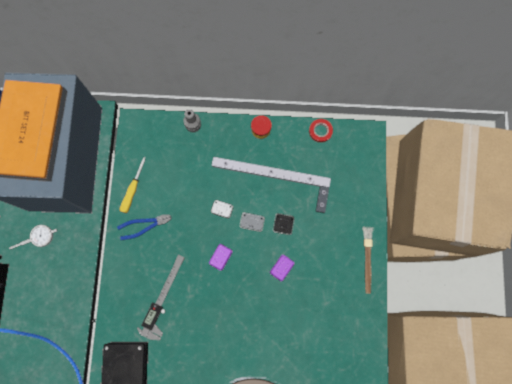

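View pics/scene.png

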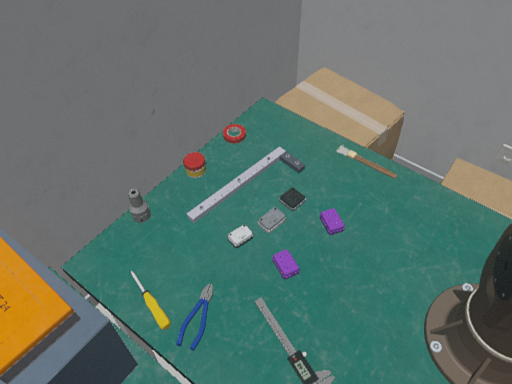

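The top view shows three samples in a row. White/black is sample_b at (222,209), grey is at (251,222), and black is sample_c at (283,223). The purple look-alikes are at (220,257) and (283,267). The grey one at (251,222) fits sample_a. I'll confirm that in a crop and measure.

```bash
python3 - <<'E'
from h import *
a=cv2.imread("pics/top.png"); c=a[140:290,200:350]; cv2.imwrite("pics/crop.png",cv2.resize(c,(600,600),interpolation=cv2.INTER_CUBIC))
get_image("top")
def rect(m,z):
    cs,_=cv2.findContours(m.astype(np.uint8),0,2); p=max(cs,key=len)[:,0]
    P=toworld("top",p,z)[:,:2]*1000
    r=cv2.minAreaRect(P.astype(np.float32)); return r, cv2.boxPoints(r).round(0).tolist()
for n,z in(("sample_a",.023),("angle_stop",.018),("sample_b",.023),("sample_c",.019)):
  for r in silhouettes(n,"top")[:3]: print(n,round(r["p"],2),r["pixel"],*rect(r["mask"],z))
E
```

```text
sample_a 0.91 [280.8, 221.8] ((508.0052490234375, -52.251251220703125), (48.22708511352539, 51.02472686767578), 84.37464904785156) [[480.0, -74.0], [531.0, -79.0], [536.0, -31.0], [485.0, -26.0]]
sample_a 0.83 [222.6, 205.2] ((538.6289672851562, 110.5335693359375), (50.94756317138672, 36.156333923339844), 75.20585632324219) [[515.0, 91.0], [550.0, 81.0], [563.0, 131.0], [528.0, 140.0]]
sample_a 0.74 [249.5, 221.5] ((509.56500244140625, 30.318035125732422), (61.75524139404297, 41.554893493652344), 83.44452667236328) [[485.0, 2.0], [527.0, -3.0], [534.0, 59.0], [492.0, 63.0]]
angle_stop 0.63 [280.8, 175.6] ((610.3631591796875, -8.636642456054688), (320.0147705078125, 98.60917663574219), 82.10088348388672) [[540.0, -160.0], [637.0, -174.0], [681.0, 143.0], [584.0, 157.0]]
sample_b 0.91 [280.8, 221.8] ((508.0052490234375, -52.251251220703125), (48.22708511352539, 51.02472686767578), 84.37464904785156) [[480.0, -74.0], [531.0, -79.0], [536.0, -31.0], [485.0, -26.0]]
sample_b 0.83 [222.6, 205.2] ((538.6289672851562, 110.5335693359375), (50.94756317138672, 36.156333923339844), 75.20585632324219) [[515.0, 91.0], [550.0, 81.0], [563.0, 131.0], [528.0, 140.0]]
sample_b 0.74 [249.5, 221.5] ((509.56500244140625, 30.318035125732422), (61.75524139404297, 41.554893493652344), 83.44452667236328) [[485.0, 2.0], [527.0, -3.0], [534.0, 59.0], [492.0, 63.0]]
sample_c 0.91 [280.8, 221.8] ((508.5885925292969, -52.477169036865234), (48.38026428222656, 51.18682861328125), 84.37464904785156) [[481.0, -74.0], [532.0, -79.0], [536.0, -31.0], [485.0, -26.0]]
sample_c 0.83 [222.6, 205.2] ((539.3095703125, 110.82469177246094), (51.109397888183594, 36.27124786376953), 75.20587158203125) [[515.0, 91.0], [550.0, 81.0], [563.0, 131.0], [528.0, 140.0]]
sample_c 0.74 [249.5, 221.5] ((510.15325927734375, 30.354389190673828), (61.95138168334961, 41.68692398071289), 83.44444274902344) [[486.0, 2.0], [527.0, -3.0], [534.0, 59.0], [493.0, 64.0]]
```

View pics/crop.png

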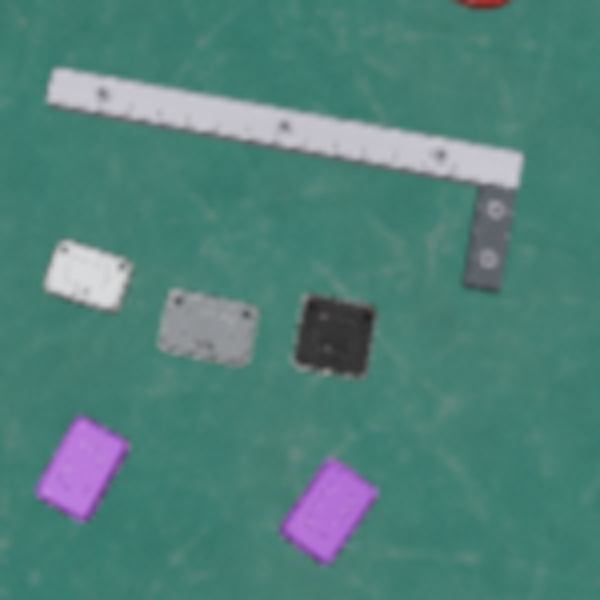

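The crop confirms it: the grey-topped box at crop (208,328), i.e. full image (252,222), is sample_a. Black sample_c is to its right and white sample_b to its left, and the rail and dark stop are clearly visible. Next I'll move above the pre-push spot behind it.

Call:
jog_arm --motion '[[[0.045, -0.05, 0, 0, 0, 0.06, 0.52], [0.09, -0.1, 0, 0, 0, 0.15, 0.52], [0.14, -0.157, 0, 0, 0, 0.25, 0.52], [0.19, -0.21, 0, 0, 0, 0.35, 0.52], [0.24, -0.27, 0, 0, 0, 0.468, 0.52], [0.29, -0.326, 0, 0, 0, 0.468, 0.52], [0.34, -0.382, 0, 0, 0, 0.468, 0.52], [0.39, -0.438, 0, 0, 0, 0.468, 0.52], [0.452, -0.508, 0, 0, 0, 0.468, 0.52], [0.452, -0.508, 0, 0, 0, 0.468, 0.52]]]'

```text
clock: 1.38
position: [0.3635, -0.2075, 0.2271]
ee_rot: [3.133, -0.217, 0.001]
force: [1.2, 0.6, -0.9]
width: 0.326
gripper_force: 0.0
```

Call:
jog_arm --motion '[[[0.067, -0.255, 0, 0, 0, 0, 0.52], [0.067, -0.255, 0, 0, 0, 0, 0.52], [0.067, -0.255, 0, 0, 0, 0, 0.52], [0.067, -0.255, 0, 0, 0, 0, 0.52], [0.067, -0.255, 0, 0, 0, 0, 0.52], [0.067, -0.255, 0, 0, 0, 0, 0.52], [0.067, -0.255, 0, 0, 0, 0, 0.52], [0.067, -0.255, 0, 0, 0, 0, 0.52]]]'

```text
clock: 2.05
position: [0.4658, 0.0386, 0.227]
ee_rot: [-3.133, 0.207, -0.002]
force: [0.0, -0.0, -0.8]
width: 0.235
gripper_force: 0.0
```

```bash
cat >> h.py <<'E'
def rect(n,m,z):
    cs,_=cv2.findContours(m.astype(np.uint8),0,2); p=max(cs,key=len)[:,0]
    r=cv2.minAreaRect((toworld(n,p,z)[:,:2]*1000).astype(np.float32)); return [np.round(x,2) for x in r], cv2.boxPoints(r).round(0).tolist()
E
python3 - <<'E'
from h import *
save("wrist","pics/w1.png")
for n,z in(("sample_a",.023),("angle_stop",.018)):
  for r in silhouettes(n,"wrist")[:4]: print(n,round(r["p"],2),r["pixel"],*rect("wrist",r["mask"],z))
o=observe();print(o["clock"],o["position"],o["ee_rot"],o["width"])
E
```

```text
sample_a 0.93 [346.7, 210.4] [array([401.78, -56.33]), array([44.62, 60.33]), np.float64(57.83)] [[364.0, -59.0], [415.0, -91.0], [439.0, -54.0], [388.0, -21.0]]
sample_a 0.85 [341.3, 111.6] [array([513.33, -56.7 ]), array([51.07, 50.06]), np.float64(82.06)] [[485.0, -79.0], [535.0, -85.0], [542.0, -35.0], [492.0, -28.0]]
sample_a 0.8 [181.1, 104.0] [array([543.71, 101.69]), array([54.33, 37.26]), np.float64(73.49)] [[518.0, 81.0], [554.0, 70.0], [569.0, 122.0], [534.0, 133.0]]
sample_a 0.64 [206.5, 210.8] [array([421.49,  98.22]), array([40.28, 63.13]), np.float64(62.89)] [[384.0, 95.0], [440.0, 66.0], [459.0, 102.0], [403.0, 131.0]]
angle_stop 0.56 [432.4, 30.9] [array([ 575.75, -157.9 ]), array([30.46, 59.01]), np.float64(81.65)] [[544.0, -169.0], [603.0, -177.0], [607.0, -147.0], [549.0, -139.0]]
2.2 [0.46431822 0.03303583 0.22659715] [ 3.13330231e+00 -2.17843587e-01 -7.17482545e-04] 0.24140841209379738
```

View pics/w1.png

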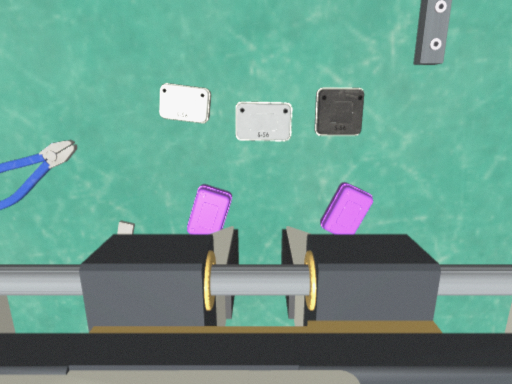

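The wrist view shows the grey sample at (263,121), square to the tool and centred between the fingers. The purple boxes at (210,210) and (347,210) are clear of the descent. Going down behind it.

Call:
jog_arm --motion '[[[0.004, -0.002, 0.04, 0, 0, 0, 0.52], [0.004, -0.002, 0.08, 0, 0, 0, 0.52], [0.004, -0.002, 0.12, 0, 0, 0, 0.52], [0.004, -0.002, 0.16, 0, 0, 0, 0.52], [0.004, -0.002, 0.19, 0, 0, 0, 0.52], [0.004, -0.002, 0.21, 0, 0, 0, 0.52], [0.004, -0.002, 0.218, 0, 0, 0, 0.52], [0.004, -0.002, 0.218, 0, 0, 0, 0.52]]]'

```text
clock: 2.87
position: [0.4676, 0.0337, 0.0075]
ee_rot: [3.132, -0.22, -0.005]
force: [-0.2, -0.4, 0.3]
width: 0.243
gripper_force: 0.0
```

```bash
cat >> h.py <<'E'
def where(p):
    d=np.array(p)[:2]*1000-[616.5,-147]; t=.138; return (d@[np.cos(t),-np.sin(t)]).round(1),(d@[np.sin(t),np.cos(t)]).round(1)
E
python3 - <<'E'
from h import *
save("wrist","pics/w2.png")
o=observe();print(o["clock"],o["position"],where(o["position"]),o["ee_rot"],o["force"])
E
```

```text
2.9167 [0.46854447 0.03424386 0.00874548] (np.float64(-171.5), np.float64(159.2)) [ 3.13303644e+00 -2.19236772e-01 -1.69564812e-03] [ 0.00966097 -1.60398856  1.11451199]
```

View pics/w2.png

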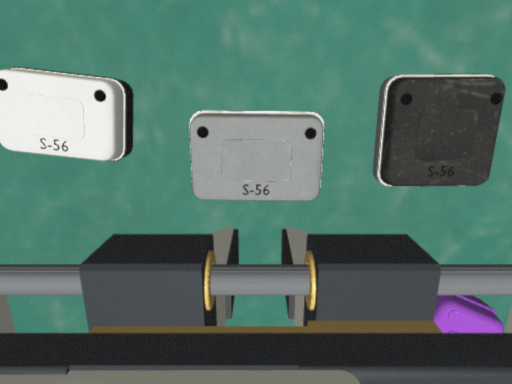

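The grey sample (257,155) sits square in front of both fingers, with white at left and black at right well clear. Pushing toward the rail.

Call:
jog_arm --motion '[[[0.008, 0, 0, 0, 0, 0, 0.52], [0.016, 0, 0, 0, 0, 0, 0.52], [0.024, 0, 0, 0, 0, 0, 0.52], [0.033, 0, 0, 0, 0, 0, 0.52], [0.042, 0, 0, 0, 0, 0, 0.52], [0.051, 0, 0, 0, 0, 0, 0.52], [0.06, 0, 0, 0, 0, 0, 0.52], [0.069, 0, 0, 0, 0, 0, 0.52], [0.078, 0, 0, 0, 0, 0, 0.52], [0.086, 0, 0, 0, 0, 0, 0.52]]]'

```text
clock: 3.75
position: [0.5551, 0.0234, 0.0086]
ee_rot: [3.134, -0.217, 0.0]
force: [-0.7, -0.1, 0.9]
width: 0.24
gripper_force: 0.2
```

Call:
jog_arm --motion '[[[0.006, 0, 0, 0, 0, 0, 0.52], [0.01, 0, 0, 0, 0, 0, 0.52], [0.013, 0, 0, 0, 0, 0, 0.52], [0.015, 0, 0, 0, 0, 0, 0.52], [0.015, 0, 0, 0, 0, 0, 0.52]]]'

```text
clock: 4.17
position: [0.5691, 0.0215, 0.0087]
ee_rot: [3.134, -0.217, 0.0]
force: [0.3, -0.3, -0.1]
width: 0.24
gripper_force: 0.0
```

```bash
python3 - <<'E'
from h import *
save("wrist","pics/w3.png")
o=observe();print(o["clock"],o["position"],where(o["position"]),o["ee_rot"],o["force"])
E
```

```text
4.2167 [0.5688488  0.02148911 0.00869286] (np.float64(-70.4), np.float64(160.3)) [ 3.13404234e+00 -2.16935390e-01 -1.53336073e-04] [-0.40322848 -0.46044992  1.22078647]
```

View pics/w3.png

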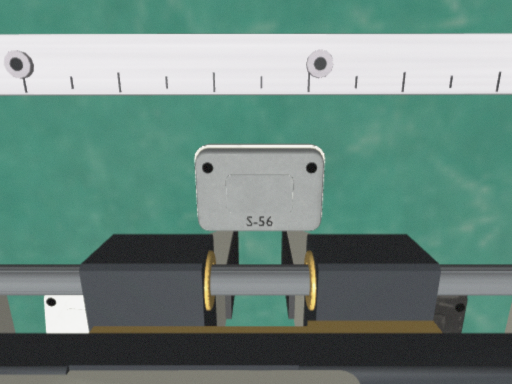

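The sample (260,188) is square to the rail, held evenly by both fingers, with roughly 25 mm left to the rail edge (row 95). I'll approach slowly and watch the force.

Call:
jog_arm --motion '[[[0.005, 0, 0, 0, 0, 0, 0.52], [0.009, 0, 0, 0, 0, 0, 0.52], [0.013, 0, 0, 0, 0, 0, 0.52], [0.016, 0, 0, 0, 0, 0, 0.52], [0.018, 0, 0, 0, 0, 0, 0.52], [0.019, 0, 0, 0, 0, 0, 0.52], [0.02, 0, 0, 0, 0, 0, 0.52]]]'

```text
clock: 4.8
position: [0.5887, 0.0187, 0.0087]
ee_rot: [3.134, -0.217, -0.0]
force: [-0.5, 0.2, 0.5]
width: 0.242
gripper_force: 0.2
```

Call:
jog_arm --motion '[[[0.001, 0, 0, 0, 0, 0, 0.52], [0.002, 0, 0, 0, 0, 0, 0.52], [0.002, 0, 0, 0, 0, 0, 0.52]]]'

```text
clock: 5.05
position: [0.5909, 0.0184, 0.0087]
ee_rot: [3.134, -0.217, 0.0]
force: [-0.4, -0.8, -0.2]
width: 0.239
gripper_force: 0.0
```

```bash
python3 - <<'E'
from h import *
save("wrist","pics/w4.png")
o=observe();print(o["clock"],o["position"],where(o["position"]),o["ee_rot"],o["force"])
E
```

```text
5.1 [0.59082611 0.01845927 0.00876593] (np.float64(-48.2), np.float64(160.4)) [ 3.13408424e+00 -2.17051897e-01  3.18074294e-04] [-0.05233558 -0.3010662  -0.2780206 ]
```

View pics/w4.png

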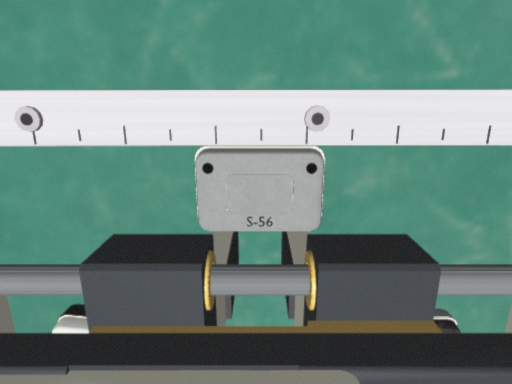

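The sample's far edge (row 147) is almost on the rail edge (row 146), and there's no contact force yet. I'll creep in.

Call:
jog_arm --motion '[[[0.001, 0, 0, 0, 0, 0, 0.52], [0.002, 0, 0, 0, 0, 0, 0.52], [0.002, 0, 0, 0, 0, 0, 0.52]]]'

```text
clock: 5.35
position: [0.5915, 0.0183, 0.0086]
ee_rot: [3.134, -0.217, -0.003]
force: [-3.7, 0.4, 3.9]
width: 0.241
gripper_force: 2.5
```

Call:
jog_arm --motion '[[[0.0005, 0, 0, 0, 0, 0, 0.52], [0.001, 0, 0, 0, 0, 0, 0.52], [0.001, 0, 0, 0, 0, 0, 0.52]]]'

```text
clock: 5.6
position: [0.5915, 0.0182, 0.0084]
ee_rot: [3.134, -0.216, -0.006]
force: [-8.3, 0.9, 6.0]
width: 0.24
gripper_force: 4.1
```

It's in firm contact with the rail. Now back off, lift, close the fingers, cross to the sample's left end and descend.

Call:
jog_arm --motion '[[[-0.006, 0, 0, 0, 0, 0, 0.52], [-0.015, 0, 0, 0, 0, 0, 0.52], [-0.015, 0, 0, 0, 0, 0, 0.52], [-0.015, 0, -0.03, 0, 0, 0, 0.52], [-0.015, 0, -0.05, 0, 0, 0, 1], [0.005, -0.033, -0.05, 0, 0, 0, 1], [0.0275, -0.066, -0.05, 0, 0, 0, 1], [0.0275, -0.066, -0.05, 0, 0, 0, 1], [0.0275, -0.066, -0.05, 0, 0, 0, 1]]]'

```text
clock: 6.35
position: [0.6313, 0.0826, 0.059]
ee_rot: [-3.133, 0.212, -0.003]
force: [0.6, -0.7, -0.2]
width: 0.003
gripper_force: 0.0
```

```bash
python3 - <<'E'
from h import *
save("wrist","pics/w5.png")
o=observe();print(o["clock"],o["position"],where(o["position"]),o["ee_rot"],o["force"],o["width"])
E
```

```text
6.4 [0.63024854 0.08040448 0.05855571] (np.float64(-17.7), np.float64(227.1)) [-3.13413387e+00  2.14802583e-01 -4.78911467e-04] [-0.5924502  -0.85384764 -0.49023928] 0.006441204162346081
```

View pics/w5.png

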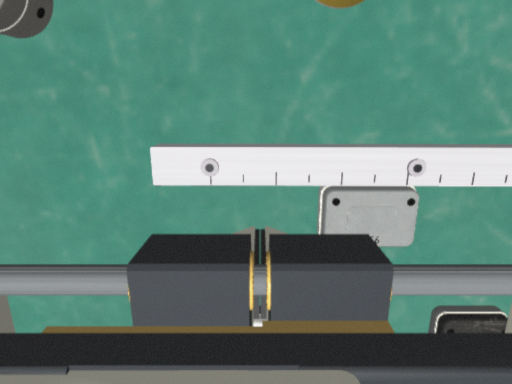

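The sample (368,217) lies flush along the rail, with the closed fingers beyond its left end. Descend, then push along the rail.

Call:
jog_arm --motion '[[[0, 0, 0.03, 0, 0, 0, 1], [0, 0, 0.05, 0, 0, 0, 1], [0, 0, 0.05, 0, 0, 0, 1], [0, 0.008, 0.05, 0, 0, 0, 1], [0, 0.016, 0.05, 0, 0, 0, 1], [0, 0.024, 0.05, 0, 0, 0, 1], [0, 0.032, 0.05, 0, 0, 0, 1], [0, 0.04, 0.05, 0, 0, 0, 1], [0, 0.048, 0.05, 0, 0, 0, 1], [0, 0.054, 0.05, 0, 0, 0, 1]]]'

```text
clock: 7.23
position: [0.6234, 0.0255, 0.0098]
ee_rot: [-3.133, 0.218, -0.003]
force: [0.4, 4.2, 6.4]
width: 0.003
gripper_force: 3.5
```

Call:
jog_arm --motion '[[[0, 0.007, 0, 0, 0, 0, 1], [0, 0.014, 0, 0, 0, 0, 1], [0, 0.021, 0, 0, 0, 0, 1], [0, 0.028, 0, 0, 0, 0, 1], [0, 0.035, 0, 0, 0, 0, 1], [0, 0.042, 0, 0, 0, 0, 1], [0, 0.049, 0, 0, 0, 0, 1], [0, 0.056, 0, 0, 0, 0, 1], [0, 0.062, 0, 0, 0, 0, 1], [0, 0.066, 0, 0, 0, 0, 1]]]'

```text
clock: 8.07
position: [0.6144, -0.0393, 0.0098]
ee_rot: [-3.133, 0.217, -0.004]
force: [0.8, 3.7, 6.1]
width: 0.006
gripper_force: 3.8
```

```bash
python3 - <<'E'
from h import *
save("wrist","pics/w6.png")
o=observe();print(o["clock"],o["position"],where(o["position"]),o["ee_rot"],o["force"],o["width"])
E
```

```text
8.1167 [ 0.61435722 -0.04018396  0.00975609] (np.float64(-16.8), np.float64(105.5)) [-3.13360443  0.2180393  -0.00349174] [0.19893488 3.07686937 7.14583195] 0.005007419392106945
```

View pics/w6.png

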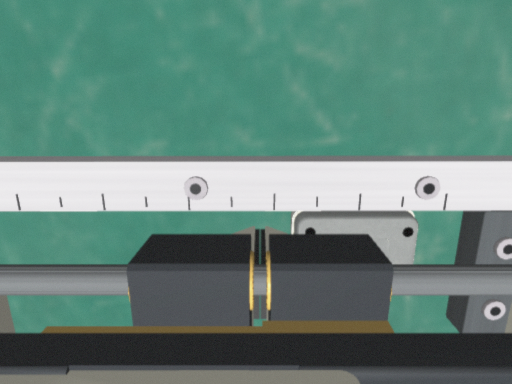

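The sample (353,235) is along the rail, about 27 mm from the stop. There's an unexplained upward force of about 7 N on the tool, so I'll back off to check it.

Call:
jog_arm --motion '[[[0, -0.006, 0, 0, 0, 0, 1], [0, -0.012, 0, 0, 0, 0, 1], [0, -0.012, 0, 0, 0, 0, 1]]]'

```text
clock: 8.37
position: [0.615, -0.0256, 0.0087]
ee_rot: [-3.133, 0.214, 0.0]
force: [0.1, -0.6, 0.2]
width: 0.003
gripper_force: 0.0
```

```bash
python3 - <<'E'
from h import *
a=save("wrist","pics/w7a.png"); b=save("scene","pics/x.png"); 
b=cv2.cvtColor(b,cv2.COLOR_RGB2BGR)[130:230,230:330]
a=cv2.cvtColor(a,cv2.COLOR_RGB2BGR)[180:340,230:470]
cv2.imwrite("pics/w7.png",np.hstack([cv2.resize(a,(450,300)),cv2.resize(b,(300,300))]))
o=observe();print(o["clock"],o["position"],where(o["position"]),o["ee_rot"],o["force"],o["width"])
E
```

```text
8.4667 [ 0.61485752 -0.02690728  0.00850946] (np.float64(-18.1), np.float64(118.7)) [ 3.13412864e+00 -2.15389076e-01 -9.25050643e-04] [ 1.31392595 -0.16329507 -0.50481529] 0.006040628430024141
```

View pics/w7.png

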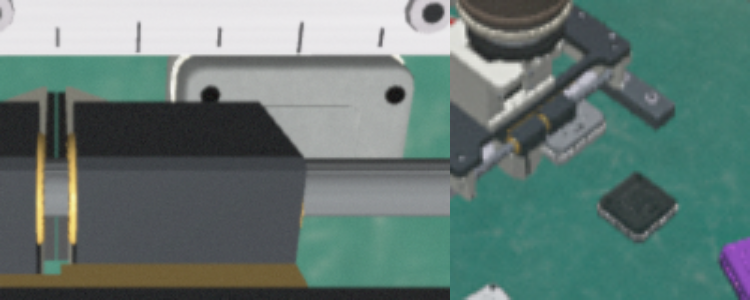

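The force vanishes on retreat, so it comes from the finger backs leaning on the sample's upper edge (they seem tapered). It's only a few newtons and the sample still lies flat and flush, so I'll carry on slowly toward the stop.

Call:
jog_arm --motion '[[[0, 0.006, 0, 0, 0, 0, 1], [0, 0.012, 0, 0, 0, 0, 1], [0, 0.016, 0, 0, 0, 0, 1], [0, 0.02, 0, 0, 0, 0, 1], [0, 0.024, 0, 0, 0, 0, 1], [0, 0.028, 0, 0, 0, 0, 1], [0, 0.031, 0, 0, 0, 0, 1], [0, 0.034, 0, 0, 0, 0, 1], [0, 0.036, 0, 0, 0, 0, 1], [0, 0.036, 0, 0, 0, 0, 1]]]'

```text
clock: 9.3
position: [0.6101, -0.0637, 0.0087]
ee_rot: [3.134, -0.218, -0.0]
force: [0.2, 0.3, 0.1]
width: 0.003
gripper_force: 0.0
```

Call:
jog_arm --motion '[[[0, 0.001, 0, 0, 0, 0, 1], [0, 0.002, 0, 0, 0, 0, 1], [0, 0.002, 0, 0, 0, 0, 1]]]'

```text
clock: 9.55
position: [0.6099, -0.0651, 0.0088]
ee_rot: [3.134, -0.217, 0.0]
force: [0.2, -0.7, 0.2]
width: 0.008
gripper_force: 0.0
```

```bash
python3 - <<'E'
from h import *
a=save("wrist","pics/w8.png")
o=observe();print(o["clock"],o["position"],where(o["position"]),o["ee_rot"],o["force"],o["width"])
E
```

```text
9.6 [ 0.60993926 -0.0649179   0.00876443] (np.float64(-17.8), np.float64(80.4)) [-3.13409814e+00  2.16841070e-01 -1.42108494e-04] [ 0.59916504 -0.52114881 -0.15008518] 0.004772320967507422
```

View pics/w8.png

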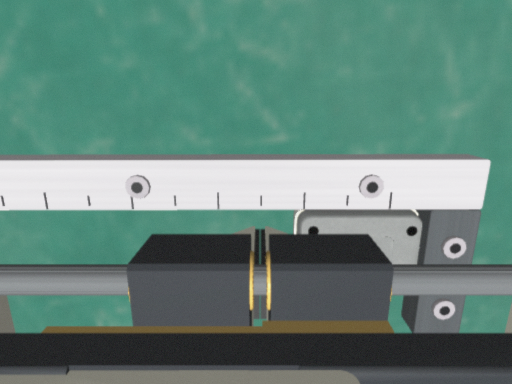

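That was my 11th picture, one over the limit of 10, so I'll view no more and rely on forces and numbers. It shows the sample (358,235) along the rail, about 1–3 mm short of the stop (edge near column 424). The odd force has gone. Creeping in until contact.

Call:
jog_arm --motion '[[[0, 0.001, 0, 0, 0, 0, 1], [0, 0.002, 0, 0, 0, 0, 1], [0, 0.002, 0, 0, 0, 0, 1]]]'

```text
clock: 9.85
position: [0.6096, -0.0672, 0.0087]
ee_rot: [3.134, -0.217, 0.0]
force: [-0.1, -1.1, -0.2]
width: 0.005
gripper_force: 0.1
```

Call:
jog_arm --motion '[[[0, 0.0005, 0, 0, 0, 0, 1], [0, 0.001, 0, 0, 0, 0, 1], [0, 0.001, 0, 0, 0, 0, 1]]]'

```text
clock: 10.1
position: [0.6095, -0.0676, 0.0088]
ee_rot: [-3.134, 0.217, -0.0]
force: [0.0, 1.2, -0.7]
width: -0.002
gripper_force: 0.7
```

Call:
jog_arm --motion '[[[0, 0.0005, 0, 0, 0, 0, 1], [0, 0.001, 0, 0, 0, 0, 1], [0, 0.001, 0, 0, 0, 0, 1]]]'

```text
clock: 10.35
position: [0.6095, -0.0678, 0.0088]
ee_rot: [-3.133, 0.216, -0.0]
force: [0.1, 4.9, 0.2]
width: 0.007
gripper_force: 2.4
```

Call:
jog_arm --motion '[[[0, 0.0005, 0, 0, 0, 0, 1], [0, 0.001, 0, 0, 0, 0, 1], [0, 0.001, 0, 0, 0, 0, 1]]]'

```text
clock: 10.6
position: [0.6095, -0.068, 0.0089]
ee_rot: [-3.132, 0.215, -0.001]
force: [1.4, 7.3, -0.2]
width: 0.004
gripper_force: 3.6
```

The sample is seated on the stop. Now retreat, lift, and give a last nudge toward the rail from the robot side with closed fingers.

Call:
jog_arm --motion '[[[0, -0.005, 0, 0, 0, 0, 1], [0, -0.015, 0, 0, 0, 0, 1], [0, -0.015, 0, 0, 0, 0, 1], [0, -0.015, -0.03, 0, 0, 0, 1], [0, -0.015, -0.05, 0, 0, 0, 1], [-0.025, 0.015, -0.05, 0, 0, 0, 1], [-0.045, 0.044, -0.05, 0, 0, 0, 1], [-0.045, 0.044, -0.05, 0, 0, 0, 1], [-0.045, 0.044, -0.03, 0, 0, 0, 1], [-0.045, 0.044, 0, 0, 0, 0, 1]]]'

```text
clock: 11.43
position: [0.5608, -0.1089, 0.0109]
ee_rot: [3.133, -0.22, 0.009]
force: [2.0, -0.2, -0.3]
width: 0.005
gripper_force: 0.0
```

Call:
jog_arm --motion '[[[0.004, 0, 0, 0, 0, 0, 1], [0.008, 0, 0, 0, 0, 0, 1], [0.011, 0, 0, 0, 0, 0, 1], [0.013, 0, 0, 0, 0, 0, 1], [0.014, 0, 0, 0, 0, 0, 1], [0.014, 0, 0, 0, 0, 0, 1]]]'

```text
clock: 11.93
position: [0.5734, -0.1093, 0.0097]
ee_rot: [3.134, -0.217, 0.003]
force: [-0.1, 0.1, -1.3]
width: 0.007
gripper_force: 0.0
```

Call:
jog_arm --motion '[[[0.0005, 0, 0, 0, 0, 0, 1], [0.001, 0, 0, 0, 0, 0, 1], [0.0015, 0, 0, 0, 0, 0, 1]]]'

```text
clock: 12.18
position: [0.5739, -0.1095, 0.0089]
ee_rot: [3.134, -0.217, 0.0]
force: [-0.5, 0.5, 0.1]
width: 0.004
gripper_force: 0.2
```

```bash
python3 - <<'E'
from h import *
o=observe();print(o["clock"],o["position"],where(o["position"]),where([.5915,.0183]),o["force"])
E
```

```text
12.1833 [ 0.57394968 -0.1095011   0.00894505] (np.float64(-47.3), np.float64(31.3)) (np.float64(-47.5), np.float64(160.3)) [-0.52685647  0.52589842  0.07627896]
```

Call:
jog_arm --motion '[[[0.0005, 0, 0, 0, 0, 0, 1], [0.001, 0, 0, 0, 0, 0, 1], [0.001, 0, 0, 0, 0, 0, 1]]]'

```text
clock: 12.43
position: [0.5739, -0.1096, 0.0085]
ee_rot: [3.134, -0.217, -0.003]
force: [-4.0, 0.5, 3.1]
width: 0.003
gripper_force: 2.2
```

Call:
jog_arm --motion '[[[0.0005, 0, 0, 0, 0, 0, 1], [0.001, 0, 0, 0, 0, 0, 1], [0.001, 0, 0, 0, 0, 0, 1]]]'

```text
clock: 12.68
position: [0.5739, -0.1096, 0.0084]
ee_rot: [3.134, -0.217, -0.006]
force: [-7.3, 0.5, 5.5]
width: 0.002
gripper_force: 3.9
```

Firm on the rail too. Retreat, lift clear and check by measurement.

Call:
jog_arm --motion '[[[-0.004, 0, 0, 0, 0, 0, 1], [-0.012, 0, 0, 0, 0, 0, 1], [-0.015, 0, 0, 0, 0, 0, 1], [-0.015, 0, -0.03, 0, 0, 0, 1], [-0.015, 0, -0.07, 0, 0, 0, 1], [-0.04, 0, -0.11, 0, 0, 0, 1], [-0.07, 0, -0.14, 0, 0, 0, 1], [-0.08, 0, -0.14, 0, 0, 0, 1], [-0.08, 0, -0.14, 0, 0, 0, 1], [-0.08, 0, -0.14, 0, 0, 0, 1]]]'

```text
clock: 13.52
position: [0.4968, -0.099, 0.1494]
ee_rot: [3.133, -0.217, 0.003]
force: [0.6, 0.1, -0.4]
width: 0.004
gripper_force: 0.0
```

```bash
python3 - <<'E'
from h import *
save("wrist","pics/w9.png")
print(observe()["position"],observe()["clock"])
A={}
for n,z in(("sample_a",.023),("angle_stop",.018)):
  for r in silhouettes(n,"wrist")[:4]: print(n,round(r["p"],2),r["pixel"],*rect("wrist",r["mask"],z))
get_image("top")
for n,z in(("sample_a",.023),("sample_c",.019)):
  for r in silhouettes(n,"top")[:6]: print("top",n,round(r["p"],2),r["pixel"],*rect("top",r["mask"],z))
# edge profiles in wrist image across sample
g=cv2.cvtColor(cv2.imread("pics/w9.png"),cv2.COLOR_BGR2HSV)
sa=[r for r in silhouettes("sample_a","wrist")]
for r in sa:
  u,v=map(int,r["pixel"]); print(u,v,g[v,u])
E
```

```text
[ 0.49708115 -0.09901239  0.1486202 ] 13.5667
sample_a 0.91 [258.8, 49.9] [array([ 603.5 , -114.76]), array([58.25, 39.58]), np.float64(81.97)] [[580.0, -141.0], [619.0, -146.0], [627.0, -89.0], [588.0, -83.0]]
sample_a 0.87 [62.7, 302.0] [array([403.49, 106.12]), array([48.39, 25.66]), np.float64(81.98)] [[387.0, 84.0], [413.0, 80.0], [420.0, 128.0], [394.0, 132.0]]
sample_a 0.74 [209.6, 169.9] [array([517.03, -57.39]), array([48.61, 48.37]), np.float64(81.97)] [[490.0, -78.0], [538.0, -85.0], [544.0, -37.0], [496.0, -30.0]]
sample_a 0.61 [24.3, 163.2] [array([545.4,  95.3]), array([49.09, 37.57]), np.float64(75.53)] [[521.0, 76.0], [557.0, 67.0], [570.0, 114.0], [533.0, 124.0]]
angle_stop 0.97 [208.2, 19.0] [array([609.63, -39.96]), array([259.48,  86.36]), np.float64(81.97)] [[549.0, -162.0], [634.0, -174.0], [671.0, 82.0], [585.0, 95.0]]
top sample_a 0.79 [283.2, 269.1] [array([393.77, -52.58]), array([40.03, 58.76]), np.float64(58.66)] [[358.0, -54.0], [408.0, -85.0], [429.0, -51.0], [379.0, -20.0]]
top sample_a 0.63 [221.2, 254.0] [array([413.1, 105.7]), array([43.08, 61.77]), 
[... 453 characters left out ...]
393.99, -52.8 ]), array([40.16, 58.94]), np.float64(58.66)] [[358.0, -55.0], [409.0, -85.0], [430.0, -51.0], [379.0, -20.0]]
top sample_c 0.63 [221.2, 254.0] [array([413.38, 105.97]), array([43.21, 61.97]), np.float64(64.16)] [[376.0, 100.0], [432.0, 73.0], [451.0, 112.0], [395.0, 139.0]]
top sample_c 0.59 [222.2, 206.9] [array([539.7 , 111.14]), array([53.74, 40.34]), np.float64(74.41)] [[513.0, 91.0], [552.0, 80.0], [566.0, 132.0], [527.0, 142.0]]
top sample_c 0.5 [282.8, 230.4] [array([490.24, -52.29]), array([44.91, 17.45]), np.float64(84.76)] [[480.0, -74.0], [497.0, -75.0], [501.0, -31.0], [484.0, -29.0]]
258 49 [ 80   4 173]
62 302 [141 144 226]
209 169 [60  4 65]
24 163 [ 30   1 245]
```

```bash
python3 - <<'E'
from h import *
im=cv2.imread("pics/w9.png"); s=cv2.cvtColor(im,cv2.COLOR_BGR2HSV)
for v in (35,45,55,65): print("row",v,[tuple(map(int,s[v,u][1:])) for u in range(290,318,2)])
for u in (235,258,285): print("col",u,[tuple(map(int,s[v,u][1:])) for v in range(8,34,2)])
E
```

```text
row 35 [(27, 28), (11, 71), (6, 172), (7, 152), (7, 143), (19, 119), (20, 117), (19, 119), (13, 117), (17, 121), (20, 117), (17, 118), (16, 115), (18, 115)]
row 45 [(6, 176), (7, 174), (6, 172), (8, 157), (10, 155), (18, 115), (17, 117), (15, 117), (13, 119), (8, 189), (7, 214), (7, 177), (9, 118), (8, 157)]
row 55 [(6, 174), (3, 168), (8, 165), (10, 153), (11, 117), (15, 118), (17, 118), (22, 118), (17, 119), (17, 120), (6, 126), (3, 146), (4, 174), (5, 143)]
row 65 [(6, 172), (7, 177), (5, 168), (14, 169), (12, 106), (20, 117), (17, 117), (17, 117), (19, 118), (15, 117), (18, 114), (13, 116), (21, 119), (20, 114)]
col 235 [(2, 234), (2, 237), (2, 238), (2, 236), (2, 235), (2, 234), (3, 236), (1, 233), (6, 170), (6, 134), (6, 176), (1, 175), (3, 174)]
col 258 [(6, 176), (6, 209), (10, 203), (1, 219), (2, 237), (3, 236), (3, 236), (2, 233), (5, 169), (6, 127), (4, 175), (4, 178), (1, 174)]
col 285 [(3, 238), (2, 238), (2, 239), (2, 238), (2, 238), (3, 236), (2, 235), (2, 233), (3, 168), (2, 128), (4, 175), (3, 176), (4, 171)]
```

There's no green bench showing between the sample and either bar, and their angles match (81.97° for both). Handing in.

```bash
python3 -c "
from cell import *
print(sign_off())"
```

```text
the job is handed in; nothing more can be done
None
```

The grey-topped sample was pushed into the corner, and my measurements show it flush with both the rail and the stop; it was handed in at about 14 s, but I viewed 11 pictures, one over the limit of 10.

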